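Run the capsule board to the closing press

ROBOT

A 6-joint arm with a two-finger parallel gripper is mounted at the origin on the work surface. World frame = base frame: x ahead of the robot, y to its left, z up, the work surface at z = 0. Lengths are in mm, angles in rad, forces in N, time in s.
With the tool pointing down it reaches from about 350 to 875 mm from the base axis. Payload 4.2 kg.
Tool frame: the origin (TCP) lies on the mounting face of the last link; the fingertips stand 173 mm ahead of it and the grasp point (between the pads) lies 155 mm ahead of it; z points along the fingers, y is the line along which they close (so a half turn about z gives the same grasp; the last joint's range is limited). The gripper opens to 85 mm and grips with 20 to 120 N. Pads are 22 mm wide; open, the fingers measure 114 mm over their backs; the gripper's body (76 mm by 85 mm) begins 54 mm behind the grasp point. The pads swing forward as they close: fully open they stand 13 mm farther back than shut.
Start: joints at [1.517, 0.385, 0.008, 0, -1.194, -0.259], TCP at [192.295, 594.662, 404.712] pointing down, gripper open.
Joint ranges: [-3.14, 3.14], [-1.21, 2.06], [-1.07, 1.41], [-3.16, 2.05], [-2.99, -0.16], [-3.1, 3.1]. Speed limits (rad/s): [2.79, 2.79, 3.14, 3.14, 3.14, 3.14].

INTERFACE

Orientations are given as a unit quaternion [x, y, z, w].
In Python, from bench import arm gives the robot as it stands. The module is installed in compiled form; this text tells all that it offers.
- The arm moves only by the tool move_arm, never from a script. Its arguments are lists of equal length, an entry for each row: "fingers": the finger opening in mm, from 0 to 85.4; "travel": the shift along the tool's x, y, z in mm, a list of three; "dr": the turn, a rotation vector about the tool's x, y, z in rad, a list of three. A call has 1 to 10 rows; each row is the pose to reach, as a shift and turn from the pose commanded when the call began, along the tool's axes at that moment; what a row does not reach only later rows make up. A row lasts 1/10 s, in which the tool goes at most 50 mm and 8.59 degrees, less where a joint would pass 70% of its speed; a pose out of reach is approached as far as the arm can. A call with a gripper value outside its range is refused whole. The fingers move at their own pace and stop on an object; the grip force is fixed at half the most. Time passes only in rows, so rows that repeat a pose let the fingers close. It gives the time, the measured TCP pose, the force, the opening and the grip force at its end, in the units of the state.
- arm.read_state(): the state, without advancing time (a new reading comes with each control period).
- arm.get_image(name): name is "scene" or "side" or "wrist"; returns the picture (384x512x3 uint8, red, green, blue); there is no depth.
- arm.camera_model(name): a dict with "intrinsics" (3x3 intrinsics, pixels), "k1" (the pictures are not rectified: a ray, as slopes to the right and down, at radius r is drawn at 1 + k1 r^2 times it, then the intrinsics apply), "pose" (4x4, takes a point from camera to world coordinates). Camera axes: x right, y up, looking along -z (the intrinsics and any distortion apply to the point x, -y, -z); pixel columns grow to the right and rows downward; lengths in mm; the calibration is good to about 2 mm. A picture is of the moment at which its call begins: read the wrist's pose just before it. camera_model takes no time and is no camera call; for the wrist camera it gives the pose at the moment of the call.
- arm.job_done(): hands the job in; it is judged then, once.
The state is a dict: "clock": time; "joints": joint angles; "joint_vel": joint speeds; "joint_efforts": joint torques, N m; "position": TCP position; "ee_rot": TCP orientation; "contact_force": force on the tool from outside, world axes, zero at the start; "wrist_torque": the same for the moment, N m; "gripper_width": finger opening in mm; "grasp_force": force on a finger pad.
Only numpy, scipy, OpenCV 4.12 (cv2) and the standard library are available. Lean on these libraries where they do the work, as an engineer would, in place of code of your own. Each camera call takes 0.05 s, during which the arm holds its last target. There are 200 camera calls.

TASK

The shuttle on the low rail lane carries a board of open, filled capsules. Push it along the lane to the closing press and bring it to rest with the line across the middle of its board level with the press's pointer, then let go and watch for a moment that it stays there. It runs almost without friction, so guide and brake it gently by the sprung rollers at its two ends; do not touch the board, do not let it strike an end stop, and leave everything else on the counter alone.

Things in the scene. Friction and masses are not known exactly. Their poses are not given: they have to be found in the camera images.
- lane: Fixed aluminium lane 176 x 800 mm. Origin on the counter, on its centre line; y runs along it from loading end to press end, z up. Spans y -430 to 370 mm. Inside: low rails, tops 26 mm high, between side guards (inner faces x = +-76 mm, tops 80 mm high). End stops 72 mm high with rubber faces at y = 335 and -395 mm. Ahead of and behind the shuttle the channel is open from above.
- shuttle: Aluminium shuttle, slides only along lane y; axes as the lane's. Origin: lane centre line, counter height, mid length (below the board's black middle line). 132 mm wide, 170 mm long without rollers. Moving mass 1.8 kg nominal, up to 30 % off; resistance about 0.004 N plus 0.12 N per m/s: it coasts for many seconds. Rollers meet the end stops when its origin is at lane y = 220 or -280 mm.
- rear_face (a point): Outermost point of the shuttle's rear buffer roller at rest, fixed in the shuttle at y = -115 mm, 56 mm above the counter. Push here to drive it towards the press. Free-turning rubber roller lying across the lane, 36 mm diameter, 108 mm long, on a spring that yields inwards: 40 N/m, no preload, 28 mm travel, hardly damped.
- front_face (a point): The same on the other end: outermost point of the front buffer roller at rest, at y = +115 mm of the shuttle, 56 mm above the counter; same roller and spring (40 N/m, 28 mm travel, hardly damped: the shuttle rebounds from a hand that stands still). Push here to slow it.
- board: The grey capsule board fixed on the shuttle (origin as shuttle), 130 x 170 mm, top 86 mm above the counter, with rows of open red capsules up to 91 mm and a black line across its middle. Not to be touched.
- pointer (a point): Tip of the 20 mm wide brass pointer on the press's clamp, over the lane's far guard (x = +71 mm of the lane), 86 mm above the counter (plate 3 mm thick). Its y in the lane's frame is where the board's middle line must come to rest.
- press: Grey capsule closing press beside the lane on its far side, clamped to the guard; round column 28 mm thick, level with the pointer, 159 mm from the lane's centre line, 250 mm high, arm and plate swung back away from the lane. Origin on the counter at the guard's outer face, level with the pointer. Fixed; it stands at different places along the lane.
- capsule_bin: Clear open bin with red capsules, 150 x 200 x 85 mm, origin under its centre. Bystander.
- tub_a: White round tub with lid, 60 mm diameter, 85 mm high. Bystander.
- tub_b: White round tub with paper label, 48 mm diameter, 70 mm high. Bystander.
- spatula: Spatula 180 mm long, lying on the counter. Bystander.
- carton: Small white carton, 70 x 110 x 45 mm. Bystander.
- mortar: White ceramic bowl, 90 mm across, 60 mm high. Bystander.

How it is judged (in metres and radians):
On the way:
1. the shuttle has come to rest with its middle line level with the pointer (within 12 mm) and stays there for 1 s (y of pointer in the frame of shuttle between -0.012 and 0.012 m and linear speed of shuttle below 0.012 m/s), for 1 s.
At the end, for the whole second after the job is handed in: the shuttle stands still (under 8 mm/s), released, with the line across its board within 12 mm of the press's pointer along the lane (y of pointer in the frame of shuttle between -0.012 and 0.012 m and linear speed of shuttle below 0.008 m/s); the robot touches nothing.
It fails at once if the shuttle strikes an end stop (y of shuttle in the frame of lane above 0.217 m or y of shuttle in the frame of lane below -0.277 m).
It fails at once if the robot touches the board of open capsules (contact force between any of the fingers, the arm and board above 0.5 N).
It fails at once if the shuttle is shoved or knocked hard (over 10 N) so that capsules jump out (contact force between any of the fingers, the arm and shuttle above 10 N).
It fails at once if a bystander is moved by more than 25 mm (distance of any of capsule_bin, tub_a, tub_b, spatula, carton, mortar from where it was at the start of the episode above 0.025 m).
It also fails if it takes over 35 s, if anything falls off the work surface, if the arm or the gripper's body presses on something with over 40 N, if the wrist force passes 120 N, or if a joint passes its speed limit or range.

## Working session

There is one attempt and no reset: what is moved stays moved. The work goes in short steps, Python scripts to look and compute and a tool call to move; the robot and the scene stay as the last step left them, time stands still between calls to the robot, and variables do not carry over. Pictures are saved under pics/ and viewed, at most 10 in all, crops included, and the job is handed in when it is done.

Besides the shell and the picture viewer there is one more tool, called after "Call:" by a JSON object that holds its "api" and its "payload". move_arm: Moves the arm, as the interface text tells. Its arguments: {"type":"object","properties":{"fingers":{"type":"array","items":{"type":"number"}},"travel":{"type":"array","items":{"type":"array","items":{"type":"number"}}},"dr":{"type":"array","items":{"type":"array","items":{"type":"number"}}}},"required":["fingers","travel","dr"]}

```bash
mkdir -p pics; cat > h.py <<'E'
import numpy as np, cv2
from bench import arm
def snap(n,f):
    im=arm.get_image(n); cv2.imwrite('pics/'+f,np.ascontiguousarray(im[:,:,::-1])); return im
def ray(n,uv,m=None):
    m=m or arm.camera_model(n); K=np.array(m['intrinsics'],float); P=np.array(m['pose'],float)
    q=np.linalg.solve(K,[uv[0],uv[1],1.0])[:2]; p=q.copy()
    for _ in range(30): p=q/(1+m['k1']*(p@p))
    d=P[:3,:3]@np.array([p[0],-p[1],-1]); return P[:3,3],d
def at(n,uv,z,m=None):
    o,d=ray(n,uv,m); return o+d*(z-o[2])/d[2]
def proj(n,X,m=None):
    m=m or arm.camera_model(n); K=np.array(m['intrinsics'],float); P=np.array(m['pose'],float)
    c=P[:3,:3].T@(np.array(X,float)-P[:3,3]); p=np.array([c[0],-c[1]])/-c[2]; p=p*(1+m['k1']*(p@p))
    return (K@[p[0],p[1],1])[:2]
E
python3 - <<'E'
from h import *
s=arm.read_state(); print(s['clock'],s['position'],s['ee_rot'])
a=snap('scene','s0.png');b=snap('side','d0.png')
for n in('scene','side'): m=arm.camera_model(n);print(m['k1'],np.round(m['pose'],2).tolist())
E
```

```text
0.0 [192.25344436 594.47389381 403.60673578] [ 9.87776902e-01 -1.55870302e-01 -1.16894080e-04  1.10752308e-03]
0.03258049640808989 [[-0.65, -0.53, 0.54, 1102.51], [0.76, -0.45, 0.47, 566.26], [-0.01, 0.72, 0.69, 838.5], [0.0, 0.0, 0.0, 1.0]]
0.022977565752794374 [[0.81, 0.32, -0.5, -113.3], [-0.59, 0.46, -0.66, -817.63], [0.02, 0.83, 0.56, 812.67], [0.0, 0.0, 0.0, 1.0]]
```

View pics/s0.png

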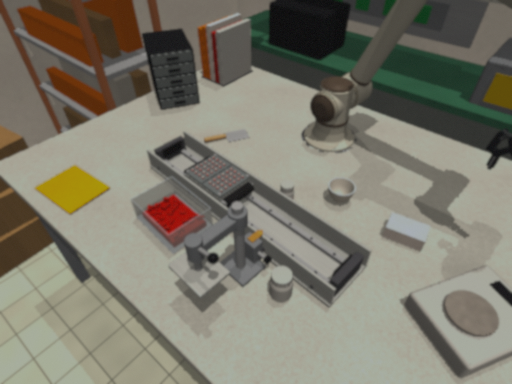

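View pics/d0.png

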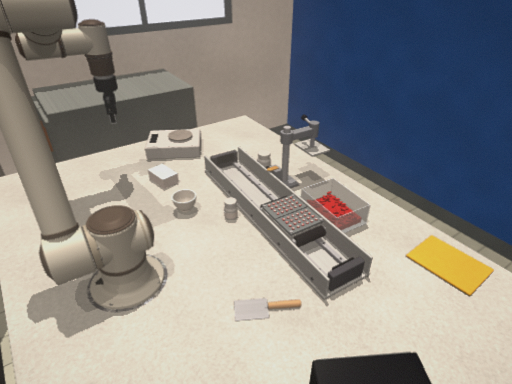

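The scene shows the lane running from (165,150) at the loading end to (345,280) at the press end, with the board at about (217,172) and the pointer at about (256,237). The side view shows the board at about (293,213) and the pointer at about (273,169). I'll enlarge both.

```bash
python3 - <<'E'
import cv2
a=cv2.imread('pics/s0.png')[125:305,140:375]; cv2.imwrite('pics/s1.png',cv2.resize(a,None,fx=3.3,fy=3.3,interpolation=cv2.INTER_CUBIC))
a=cv2.imread('pics/d0.png')[135:295,195:375]; cv2.imwrite('pics/d1.png',cv2.resize(a,None,fx=3.7,fy=3.7,interpolation=cv2.INTER_CUBIC))
E
```

```text
(no output)
```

View pics/s1.png

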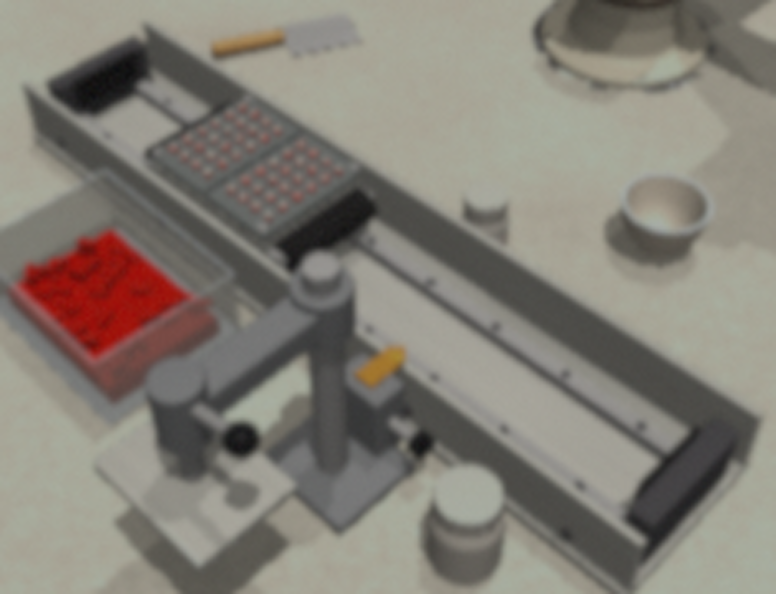

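View pics/d1.png

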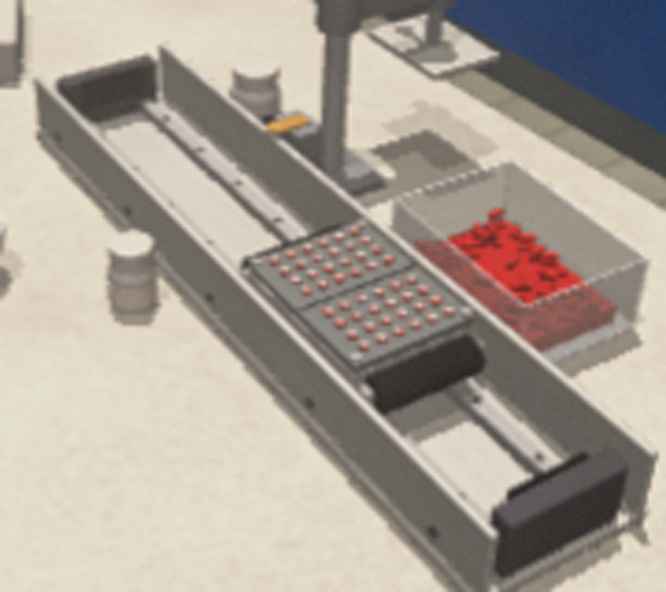

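```bash
python3 - <<'E'
from h import *
from scipy.optimize import least_squares
S=lambda u,v:(140+(u+.5)/3.3-.5,125+(v+.5)/3.3-.5); D=lambda u,v:(195+(u+.5)/3.7-.5,135+(v+.5)/3.7-.5)
M={n:arm.camera_model(n) for n in('scene','side')}
# (cam, uv, sign x, y)
C=[('scene',S(147,27),-1,-430),('scene',S(757,425),-1,370),('scene',S(27,90),1,-430),('scene',S(643,545),1,370),
('side',D(40,82),-1,370),('side',D(493,540),-1,-430),('side',D(163,48),1,370),('side',D(655,460),1,-430)]
for c in C: print(c[0],c[2:],at(c[0],c[1],80,M[c[0]]).round(1))
def L(p,x,y): c,s=np.cos(p[2]),np.sin(p[2]); return np.array([p[0]+c*x-s*y,p[1]+s*x+c*y])
def f(p): return np.ravel([at(n,uv,80,M[n])[:2]-L(p,sx*p[3],y) for n,uv,sx,y in C])
a=at(*C[0][:2],80);b=at(*C[1][:2],80)
th=np.arctan2(b[1]-a[1],b[0]-a[0])-np.pi/2
r=least_squares(f,[500,0,th,80],loss='soft_l1',f_scale=3);p=r.x;print(p,r.fun.round(1))
def inv(P): c,s=np.cos(p[2]),np.sin(p[2]); d=np.array(P[:2])-p[:2]; return np.array([c*d[0]+s*d[1],-s*d[0]+c*d[1]]).round(1)
for nm,n,uv in [('mid','scene',S(207,185)),('mid','scene',S(300,132)),('mid','side',D(300,308)),('mid','side',D(415,267)),('ptr','scene',S(404,350)),('ptr','side',D(268,128))]:
  P=at(n,uv,86,M[n]);print(nm,n,P.round(1),inv(P))
np.save('lane.npy',p)
E
```

```text
scene (-1, -430) [ 427.8 -365.9   80. ]
scene (-1, 370) [484.7 418.3  80. ]
scene (1, -430) [ 587.3 -374.    80. ]
scene (1, 370) [634.4 406.9  80. ]
side (-1, 370) [465.5 396.1  80. ]
side (-1, -430) [ 414.3 -384.2   80. ]
side (1, 370) [623.2 389.1  80. ]
side (1, -430) [ 572.2 -397.2   80. ]
[ 5.27673915e+02  4.10513467e+01 -6.64573039e-02  7.82575093e+01] [  6.8  16.9  10.6   2.9  10.   19.2   4.    1.9  -8.7 -19.3  -6.8  -1.4
  -7.2 -15.9  -5.   -4. ]
mid scene [ 572.8 -113.8   86. ] [  55.3 -151.5]
mid scene [ 457.3 -100.9   86. ] [ -60.8 -146.3]
mid side [456.  -99.6  86. ] [ -62.2 -145.1]
mid side [ 578.  -111.3   86. ] [  60.3 -148.7]
ptr scene [609.1 161.6  86. ] [ 73.3 125.7]
ptr side [611.8 163.2  86. ] [ 75.9 127.5]
```

Shuttle is at lane y ≈ -148 and the pointer at ≈ +126.5. The two cameras agree, so about 274 mm to travel. I'll close the fingers, turn the tool so its x axis lies along the lane, and go to the rear end.

Call:
{"api": "move_arm", "payload": {"fingers": [0,0,0,0,0,0,0,0,0,0], "travel": [[29.7,37.9,0],[59.4,75.8,0],[89,113.6,0],[118.7,151.5,0],[148.4,189.3,0],[178,227.2,0],[207.8,265,0],[237.5,303,0],[267,340.8,0],[296.8,378.4,0]], "dr": [[0,0,0.14],[0,0,0.28],[0,0,0.42],[0,0,0.56],[0,0,0.7],[0,0,0.84],[0,0,0.98],[0,0,1.12],[0,0,1.24],[0,0,1.324]]}}

```text
clock: 1.1
position: [358.1, 141.2, 404.8]
ee_rot: [-0.682, 0.731, 0.0, 0.0]
contact_force: [2.1, 0.1, 0.1]
gripper_width: -0.0
grasp_force: 0.0
```

```bash
cat > t.py <<'E'
from h import *
from scipy.spatial.transform import Rotation as Ro
p=np.load('lane.npy'); c,s=np.cos(p[2]),np.sin(p[2])
M={n:arm.camera_model(n) for n in('scene','side')}
XS=np.arange(-56,57,2.); YS=np.arange(-300,260,1.)
def rect(n,im):
    m=M[n];K=np.array(m['intrinsics'],float);P=np.array(m['pose'],float)
    X,Y=np.meshgrid(XS,YS); W=np.stack([p[0]+c*X-s*Y,p[1]+s*X+c*Y,0*X+86],-1)
    C=(W-P[:3,3])@P[:3,:3]; q=np.stack([C[...,0],-C[...,1]],-1)/-C[...,2:]; q=q*(1+m['k1']*(q**2).sum(-1,keepdims=True))
    u=q@K[:2,:2].T+K[:2,2]
    return cv2.remap(im,u[...,0].astype(np.float32),u[...,1].astype(np.float32),cv2.INTER_CUBIC).astype(np.float32)
def track(cams=('side','scene')):
    out=[]
    for n in cams:
        t0=arm.read_state()['clock']; r=rect(n,arm.get_image(n))
        ref=rect(n,cv2.imread({'scene':'pics/s0.png','side':'pics/d0.png'}[n])[:,:,::-1].copy())
        best=(-1,)
        for a,b in((-80,80),(-80,-5),(5,80)):
            i=int(-148+a-YS[0]);j=int(-148+b-YS[0])
            for xx in((0,57),):
                R=cv2.matchTemplate(r,ref[i:j,xx[0]:xx[1]],cv2.TM_CCOEFF_NORMED)[:,0]
                k=int(R.argmax()); d=0
                if 0<k<len(R)-1: d=(R[k-1]-R[k+1])/(2*(R[k-1]-2*R[k]+R[k+1]))
                if R[k]>best[0]+.05: best=(R[k],k+d-i-148)
        out.append((n,round(t0,2),round(float(best[1]),1),round(float(best[0]),2)))
    return out
def lane(P): d=np.array(P[:2])-p[:2]; return np.array([c*d[0]+s*d[1],-s*d[0]+c*d[1]])
def st(goal=None):
    q=arm.read_state(); P=np.array(q['position']); R=Ro.from_quat(q['ee_rot'])
    print('t',round(q['clock'],2),'lane',lane(P).round(1),'z',P[2].round(1),'F',np.round(q['contact_force'],2),'w',round(q['gripper_width'],1))
    A=R.as_matrix(); print('toolx',A[:,0].round(3),'laney',(-s.round(3),c.round(3)))
    if goal is not None:
        W=np.array([p[0]+c*goal[0]-s*goal[1],p[1]+s*goal[0]+c*goal[1],goal[2]]); print('travel',(A.T@(W-P)).round(1))
E
python3 - <<'E'
from t import *
st((0,-305,404)); print(track())
E
```

```text
t 1.1 lane [-175.9   88.7] z 404.8 F [2.11 0.12 0.12] w -0.0
toolx [-0.069 -0.998 -0.   ] laney (np.float64(0.066), np.float64(0.998))
travel [ 393.2 -176.9    0.6]
[('side', 1.1, -148.0, 1.0), ('scene', 1.15, -148.0, 0.99)]
```

Call:
{"api": "move_arm", "payload": {"fingers": [0,0,0,0,0,0,0,0,0,0], "travel": [[43,-20,0],[86,-40,0],[129,-60,0],[172,-80,0],[216,-100,0],[260,-120,0],[304,-140,10],[348,-160,25],[393,-177,40],[393,-177,85]], "dr": [[0,0,0],[0,0,0],[0,0,0],[0,0,0],[0,0,0],[0,0,0],[0,0,0],[0,0,0],[0,0,0],[0,0,0]]}}

```text
clock: 2.2
position: [511.9, -264.8, 321.6]
ee_rot: [-0.682, 0.731, -0.005, 0.002]
contact_force: [1.1, 0.0, -1.2]
gripper_width: 0.1
grasp_force: 0.0
```

```bash
python3 - <<'E'
from t import *
st((0,-305,215)); snap('side','d2.png')
E
```

```text
t 2.2 lane [   4.6 -306.3] z 321.6 F [ 1.08  0.01 -1.17] w 0.1
toolx [-0.069 -0.998  0.004] laney (np.float64(0.066), np.float64(0.998))
travel [ -1.7   5.6 106.6]
```

View pics/d2.png

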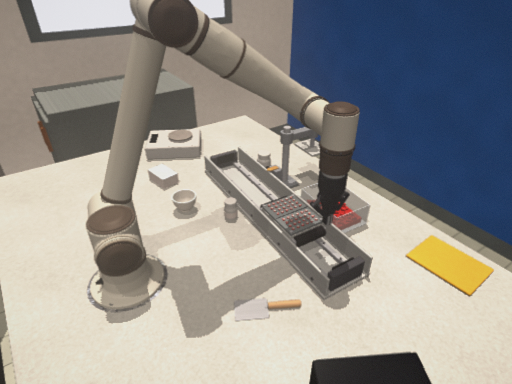

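The hand is above the gap behind the shuttle, with the fingertips at about (330,225). Descending.

Call:
{"api": "move_arm", "payload": {"fingers": [0,0,0,0], "travel": [[-1,3,45],[-1,4,90],[-1,4,106],[-1,4,106]], "dr": [[0,0,0],[0,0,0],[0,0,0],[0,0,0]]}}

```text
clock: 2.65
position: [504.3, -258.1, 211.0]
ee_rot: [-0.684, 0.73, 0.003, -0.002]
contact_force: [0.3, 1.0, 0.8]
gripper_width: 0.2
grasp_force: 0.0
```

```bash
python3 - <<'E'
from t import *
st((0,-305,215)); print(track())
E
```

```text
t 2.65 lane [  -3.5 -300.1] z 211.0 F [0.33 0.95 0.77] w 0.2
toolx [-0.065 -0.998 -0.001] laney (np.float64(0.066), np.float64(0.998))
travel [ 4.9 -3.5 -4. ]
[('side', 2.65, -147.9, 0.91), ('scene', 2.7, -147.0, 0.82)]
```

Call:
{"api": "move_arm", "payload": {"fingers": [0,0,0,0,0,0,0,0,0,0], "travel": [[-8,-2,0],[-14,-2,0],[-18,-2,0],[-22,-2,0],[-26,-2,0],[-30,-2,0],[-34,-2,0],[-38,-2,0],[-42,-2,0],[-46,-2,0]], "dr": [[0,0,0],[0,0,0],[0,0,0],[0,0,0],[0,0,0],[0,0,0],[0,0,0],[0,0,0],[0,0,0],[0,0,0]]}}

```text
clock: 3.75
position: [510.0, -213.2, 213.7]
ee_rot: [-0.683, 0.73, 0.0, -0.0]
contact_force: [-0.2, -0.2, -0.3]
gripper_width: 0.1
grasp_force: 0.2
```

```bash
python3 - <<'E'
from t import *
st()
E
```

```text
t 3.75 lane [  -0.7 -254.9] z 213.7 F [-0.23 -0.2  -0.35] w 0.1
toolx [-0.066 -0.998  0.   ] laney (np.float64(0.066), np.float64(0.998))
```

Call:
{"api": "move_arm", "payload": {"fingers": [0,0,0,0,0,0,0,0,0,0], "travel": [[-4,0,0],[-8,0,0],[-12,0,0],[-15,0,0],[-15,0,-40],[-15,0,-85],[-55,0,-90],[-100,0,-90],[-145,0,-90],[-192,0,-90]], "dr": [[0,0,0],[0,0,0],[0,0,0],[0,0,0],[0,0,0],[0,0,0],[0,0,0],[0,0,0],[0,0,0],[0,0,0]]}}

```text
clock: 4.75
position: [522.4, -20.4, 304.1]
ee_rot: [-0.683, 0.73, -0.0, 0.0]
contact_force: [1.5, -0.6, 0.2]
gripper_width: 0.1
grasp_force: 0.0
```

```bash
python3 - <<'E'
from t import *
st(); print(track()); print(track())
E
```

```text
t 4.75 lane [ -1.2 -61.7] z 304.1 F [ 1.47 -0.61  0.23] w 0.1
toolx [-0.067 -0.998 -0.   ] laney (np.float64(0.066), np.float64(0.998))
[('side', 4.75, -66.3, 0.5), ('scene', 4.8, -62.6, 0.38)]
[('side', 4.85, -59.1, 0.49), ('scene', 4.9, 32.1, 0.31)]
```

Call:
{"api": "move_arm", "payload": {"fingers": [0,0,0,0,0,0,0,0,0,0], "travel": [[-45,0,0],[-90,0,0],[-135,0,0],[-180,0,0],[-225,0,0],[-262,0,0],[-270,0,40],[-270,0,80],[-270,0,90],[-270,0,90]], "dr": [[0,0,0],[0,0,0],[0,0,0],[0,0,0],[0,0,0],[0,0,0],[0,0,0],[0,0,0],[0,0,0],[0,0,0]]}}

```text
clock: 5.95
position: [540.7, 246.1, 212.1]
ee_rot: [-0.683, 0.731, 0.0, -0.002]
contact_force: [0.4, -0.5, 0.5]
gripper_width: 0.1
grasp_force: 0.0
```

```bash
python3 - <<'E'
from t import *
st(); print(track()); print(track(('side',)))
E
```

```text
t 5.95 lane [ -0.7 205.4] z 212.1 F [ 0.39 -0.45  0.46] w 0.1
toolx [-0.068 -0.998  0.003] laney (np.float64(0.066), np.float64(0.998))
[('side', 5.95, 16.4, 0.81), ('scene', 6.0, 19.2, 0.65)]
[('side', 6.05, 23.0, 0.84)]
```

Call:
{"api": "move_arm", "payload": {"fingers": [0,0,0,0,0,0,0,0,0,0], "travel": [[0,0,0],[0,0,0],[0,0,0],[-1,0,0],[-3.5,0,0],[-6.4,0,0],[-9.3,0,0],[-12.2,0,0],[-15,0,0],[-18,0,0]], "dr": [[0,0,0],[0,0,0],[0,0,0],[0,0,0],[0,0,0],[0,0,0],[0,0,0],[0,0,0],[0,0,0],[0,0,0]]}}

```text
clock: 7.1
position: [541.7, 265.8, 213.6]
ee_rot: [-0.683, 0.73, 0.0, -0.0]
contact_force: [-0.2, 0.1, 0.1]
gripper_width: -0.1
grasp_force: 0.0
```

```bash
python3 - <<'E'
from t import *
st(); print(track(('side',)));st()
E
```

```text
t 7.1 lane [ -0.9 225.1] z 213.6 F [-0.19  0.08  0.14] w -0.1
toolx [-0.066 -0.998  0.   ] laney (np.float64(0.066), np.float64(0.998))
[('side', 7.1, 88.6, 0.84)]
t 7.15 lane [ -0.8 225.5] z 213.7 F [-0.21 -0.09  0.32] w 0.0
toolx [-0.065 -0.998 -0.   ] laney (np.float64(0.066), np.float64(0.998))
```

Call:
{"api": "move_arm", "payload": {"fingers": [0,0,0,0,0,0,0,0,0,0], "travel": [[-3,0,0],[-6,0,0],[-9,0,0],[-12,0,0],[-15,0,0],[-18,0,0],[-21,0,0],[-24,0,0],[-27,0,0],[-30,0,0]], "dr": [[0,0,0],[0,0,0],[0,0,0],[0,0,0],[0,0,0],[0,0,0],[0,0,0],[0,0,0],[0,0,0],[0,0,0]]}}

```text
clock: 8.15
position: [543.7, 295.6, 213.7]
ee_rot: [-0.683, 0.73, -0.0, -0.0]
contact_force: [0.6, 0.2, -1.0]
gripper_width: -0.0
grasp_force: 0.0
```

Call:
{"api": "move_arm", "payload": {"fingers": [0,0,0], "travel": [[-3,0,0],[-7,0,0],[-11,0,0]], "dr": [[0,0,0],[0,0,0],[0,0,0]]}}

```text
clock: 8.45
position: [544.4, 306.7, 213.7]
ee_rot: [-0.683, 0.73, -0.0, 0.0]
contact_force: [0.3, 0.5, 0.3]
gripper_width: 0.2
grasp_force: 0.0
```

```bash
python3 - <<'E'
from t import *
st(); print(track()); print(track());st()
E
```

```text
t 8.45 lane [ -0.9 266.1] z 213.7 F [0.31 0.52 0.28] w 0.2
toolx [-0.066 -0.998  0.   ] laney (np.float64(0.066), np.float64(0.998))
[('side', 8.45, 129.8, 0.8), ('scene', 8.5, 129.7, 0.8)]
[('side', 8.55, 130.2, 0.8), ('scene', 8.6, 43.0, 0.81)]
t 8.65 lane [ -1.  265.9] z 213.6 F [ 0.31 -0.12 -0.12] w 0.3
toolx [-0.066 -0.998  0.   ] laney (np.float64(0.066), np.float64(0.998))
```

Call:
{"api": "move_arm", "payload": {"fingers": [0,0,0,0,0], "travel": [[0,0,0],[0,0,0],[0,0,0],[0,0,0],[0,0,0]], "dr": [[0,0,0],[0,0,0],[0,0,0],[0,0,0],[0,0,0]]}}

```text
clock: 9.15
position: [544.4, 306.3, 213.8]
ee_rot: [-0.683, 0.73, -0.0, 0.0]
contact_force: [0.3, -0.0, -0.3]
gripper_width: 0.3
grasp_force: 0.0
```

```bash
python3 - <<'E'
from t import *
print(track())
ims=[]
for n,f in(('scene','s3.png'),('side','d3.png')):
    im=snap(n,f); u,v=proj(n,[540,165,86]); u,v=int(u),int(v)
    ims.append(cv2.resize(np.ascontiguousarray(im[v-45:v+45,u-45:u+45,::-1]),(395,395),interpolation=cv2.INTER_CUBIC)); print(n,u-45,v-45)
cv2.imwrite('pics/c3.png',np.hstack(ims))
E
```

```text
[('side', 9.15, 132.1, 0.79), ('scene', 9.2, 132.3, 0.82)]
scene 233 172
side 206 129
```

View pics/c3.png

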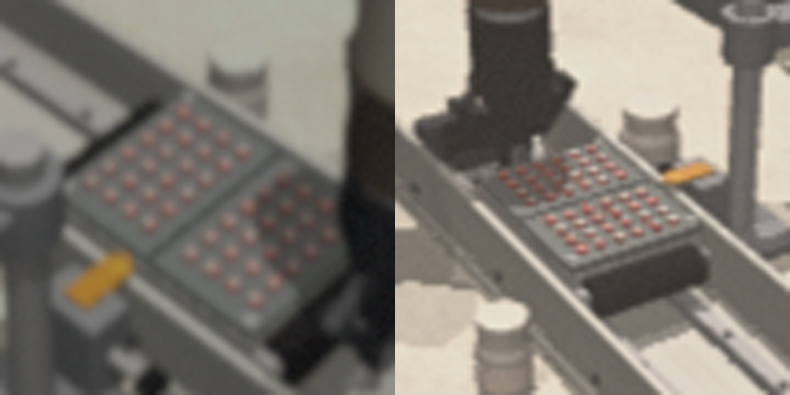

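Line (153,255)–(285,155) in the scene crop, with the pointer tip at (130,258). In the side crop the line is (120,212)–(248,178) and the tip is (267,180). I'll compute the offset.

```bash
python3 - <<'E'
from t import *
k=395/90
O={'scene':(233,172),'side':(206,129)}
for n,pts in(('scene',[(153,255),(285,155),(130,258)]),('side',[(120,212),(248,178),(267,180)])):
  for q in pts: print(n,lane(at(n,(O[n][0]+(q[0]+.5)/k-.5,O[n][1]+(q[1]+.5)/k-.5),86,M[n])).round(1))
print(track(('side',))); st()
E
```

```text
scene [ 60.4 133.9]
scene [-64.2 137.5]
scene [ 72.2 125.2]
side [-65.  144.7]
side [ 59.4 137.7]
side [ 72.2 126.2]
[('side', 9.35, 132.6, 0.78)]
t 9.4 lane [ -0.9 265.9] z 213.7 F [ 0.55  0.45 -0.43] w 0.3
toolx [-0.066 -0.998 -0.   ] laney (np.float64(0.066), np.float64(0.998))
```

```bash
python3 - <<'E'
import t
from t import *
t.XS=np.arange(-75,105,.5); t.YS=np.arange(70,190,.5)
o=[]
for n,f in(('scene','s3.png'),('side','d3.png')):
    r=t.rect(n,cv2.imread('pics/'+f)); r=np.clip(r*1.3,0,255).astype(np.uint8)
    r=np.ascontiguousarray(cv2.resize(r[::-1],(0,0),fx=2,fy=1.25 if 0 else 1.2))
    for y in range(80,190,10): 
        v=int((189.5-y)*2*1.2); cv2.line(r,(0,v),(8 if y%50 else 25,v),(0,255,255),1)
    o.append(r)
cv2.imwrite('pics/r3.png',np.vstack(o)); print(o[0].shape)
E
```

```text
(288, 720, 3)
```

View pics/r3.png

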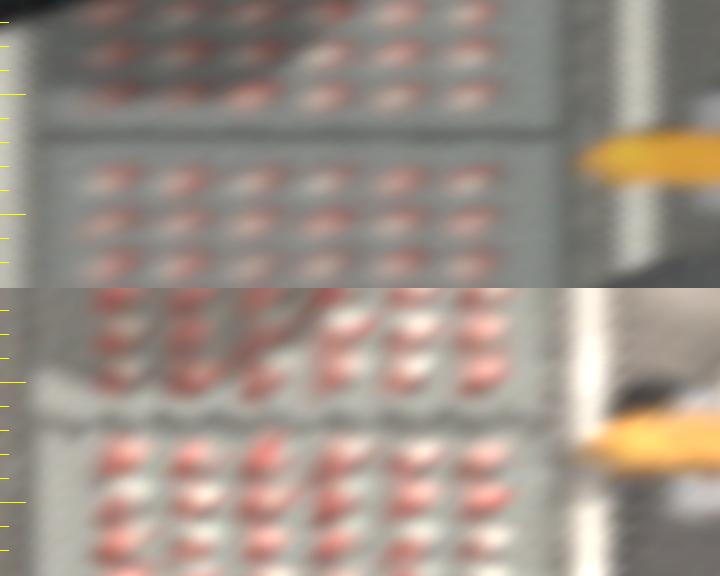

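The rectified views put the line at lane y ≈ 134.1 and the pointer at ≈ 123.7. In the scene half the line is at row 133 and the pointer axis at row 159. The shuttle is about 10 mm too far on and nearly at rest, so I'll nudge it back very slowly by the front roller.

Call:
{"api": "move_arm", "payload": {"fingers": [0,0,0,0,0,0,0,0,0,0], "travel": [[0,0,0],[0,0,0],[0,0,0],[0,0,0],[0,0,0],[0.3,0,0],[0.6,0,0],[0.9,0,0],[1.2,0,0],[1.5,0,0]], "dr": [[0,0,0],[0,0,0],[0,0,0],[0,0,0],[0,0,0],[0,0,0],[0,0,0],[0,0,0],[0,0,0],[0,0,0]]}}

```text
clock: 10.4
position: [544.3, 304.8, 213.7]
ee_rot: [-0.683, 0.73, -0.0, 0.0]
contact_force: [-0.6, 0.3, -0.2]
gripper_width: 0.2
grasp_force: 0.0
```

Call:
{"api": "move_arm", "payload": {"fingers": [0,0,0,0,0,0,0,0,0,0], "travel": [[0.3,0,0],[0.6,0,0],[0.9,0,0],[1.2,0,0],[1.5,0,0],[1.8,0,0],[2.1,0,0],[2.4,0,0],[2.7,0,0],[3,0,0]], "dr": [[0,0,0],[0,0,0],[0,0,0],[0,0,0],[0,0,0],[0,0,0],[0,0,0],[0,0,0],[0,0,0],[0,0,0]]}}

```text
clock: 11.4
position: [544.1, 301.9, 213.7]
ee_rot: [-0.683, 0.73, 0.0, 0.0]
contact_force: [-0.2, -0.4, 0.0]
gripper_width: -0.1
grasp_force: 0.0
```

```bash
python3 - <<'E'
from t import *
print(track()); st()
E
```

```text
[('side', 11.4, 134.3, 0.78), ('scene', 11.45, 134.1, 0.8)]
t 11.5 lane [ -0.9 261.3] z 213.7 F [-0.14  0.24 -0.79] w 0.3
toolx [-0.066 -0.998  0.   ] laney (np.float64(0.066), np.float64(0.998))
```

Call:
{"api": "move_arm", "payload": {"fingers": [0,0,0,0,0,0,0,0,0,0], "travel": [[0.35,0,0],[0.7,0,0],[1.05,0,0],[1.4,0,0],[1.75,0,0],[2.1,0,0],[2.45,0,0],[2.8,0,0],[3.15,0,0],[3.5,0,0]], "dr": [[0,0,0],[0,0,0],[0,0,0],[0,0,0],[0,0,0],[0,0,0],[0,0,0],[0,0,0],[0,0,0],[0,0,0]]}}

```text
clock: 12.5
position: [543.9, 298.3, 213.7]
ee_rot: [-0.683, 0.73, -0.0, -0.0]
contact_force: [-0.3, -0.2, 0.2]
gripper_width: -0.0
grasp_force: 0.0
```

```bash
python3 - <<'E'
from t import *
print(track()); st()
E
```

```text
[('side', 12.5, 131.9, 0.8), ('scene', 12.55, 131.5, 0.8)]
t 12.6 lane [ -0.9 257.8] z 213.7 F [ 0.02 -0.68  0.39] w 0.1
toolx [-0.066 -0.998  0.   ] laney (np.float64(0.066), np.float64(0.998))
```

Call:
{"api": "move_arm", "payload": {"fingers": [0,0,0,0,0], "travel": [[0.35,0,0],[0.7,0,0],[1.05,0,0],[1.4,0,0],[1.4,0,0]], "dr": [[0,0,0],[0,0,0],[0,0,0],[0,0,0],[0,0,0]]}}

```text
clock: 13.1
position: [543.8, 296.9, 213.7]
ee_rot: [-0.683, 0.73, 0.0, -0.0]
contact_force: [0.6, 0.6, 0.1]
gripper_width: -0.2
grasp_force: 0.0
```

```bash
python3 - <<'E'
from t import *
print(track()); st()
E
```

```text
[('side', 13.1, 128.2, 0.82), ('scene', 13.15, 128.0, 0.8)]
t 13.2 lane [ -0.9 256.4] z 213.7 F [ 0.08 -0.65 -0.07] w 0.2
toolx [-0.066 -0.998 -0.   ] laney (np.float64(0.066), np.float64(0.998))
```

Call:
{"api": "move_arm", "payload": {"fingers": [0,0,0,0,0], "travel": [[0,0,0],[0,0,0],[0,0,0],[0,0,0],[0,0,0]], "dr": [[0,0,0],[0,0,0],[0,0,0],[0,0,0],[0,0,0]]}}

```text
clock: 13.7
position: [543.8, 297.0, 213.7]
ee_rot: [-0.683, 0.73, -0.0, -0.0]
contact_force: [0.0, 0.4, 0.1]
gripper_width: -0.0
grasp_force: 0.0
```

```bash
python3 - <<'E'
from t import *
print(track()); st()
E
```

```text
[('side', 13.7, 125.2, 0.78), ('scene', 13.75, 125.0, 0.79)]
t 13.8 lane [ -0.9 256.5] z 213.7 F [-1.08  0.95 -0.42] w -0.2
toolx [-0.066 -0.998 -0.   ] laney (np.float64(0.066), np.float64(0.998))
```

Coasting at about 4 mm/s, it should stop within about 1 mm of the pointer. I'm withdrawing the hand.

Call:
{"api": "move_arm", "payload": {"fingers": [0,0,0,0,0,0,0,0,0,0], "travel": [[-10,0,0],[-20,0,0],[-20,0,-40],[-20,0,-80],[-20,0,-120],[-20,0,-160],[-20,50,-190],[-20,100,-190],[-20,150,-190],[-20,150,-190]], "dr": [[0,0,0],[0,0,0],[0,0,0],[0,0,0],[0,0,0],[0,0,0],[0,0,0],[0,0,0],[0,0,0],[0,0,0]]}}

```text
clock: 14.8
position: [391.6, 326.9, 404.7]
ee_rot: [-0.685, 0.729, 0.001, 0.0]
contact_force: [0.6, 0.1, 1.1]
gripper_width: 0.2
grasp_force: 0.0
```

Call:
{"api": "move_arm", "payload": {"fingers": [0,0,0,0,0,0,0,0,0,0], "travel": [[0,0,0],[0,0,0],[0,0,0],[0,0,0],[0,0,0],[0,0,0],[0,0,0],[0,0,0],[0,0,0],[0,0,0]], "dr": [[0,0,0],[0,0,0],[0,0,0],[0,0,0],[0,0,0],[0,0,0],[0,0,0],[0,0,0],[0,0,0],[0,0,0]]}}

```text
clock: 15.8
position: [395.4, 326.8, 403.8]
ee_rot: [-0.683, 0.73, 0.0, 0.0]
contact_force: [-0.1, 0.4, 0.7]
gripper_width: -0.1
grasp_force: 0.0
```

```bash
python3 - <<'E'
import t
from t import *
st(); print(track())
snap('scene','s4.png');snap('side','d4.png')
t.XS=np.arange(-75,105,.5); t.YS=np.arange(70,190,.5)
o=[]
for n,f in(('scene','s4.png'),('side','d4.png')):
    r=t.rect(n,cv2.imread('pics/'+f)); r=np.clip(r*1.3,0,255).astype(np.uint8)
    o.append(cv2.resize(r[::-1],(0,0),fx=2,fy=1.2))
cv2.imwrite('pics/r4.png',np.vstack(o))
E
```

```text
t 15.8 lane [-150.9  276.4] z 403.8 F [-0.06  0.35  0.67] w -0.1
toolx [-0.066 -0.998 -0.   ] laney (np.float64(0.066), np.float64(0.998))
[('side', 15.8, 121.0, 0.81), ('scene', 15.85, 121.0, 0.86)]
```

View pics/r4.png

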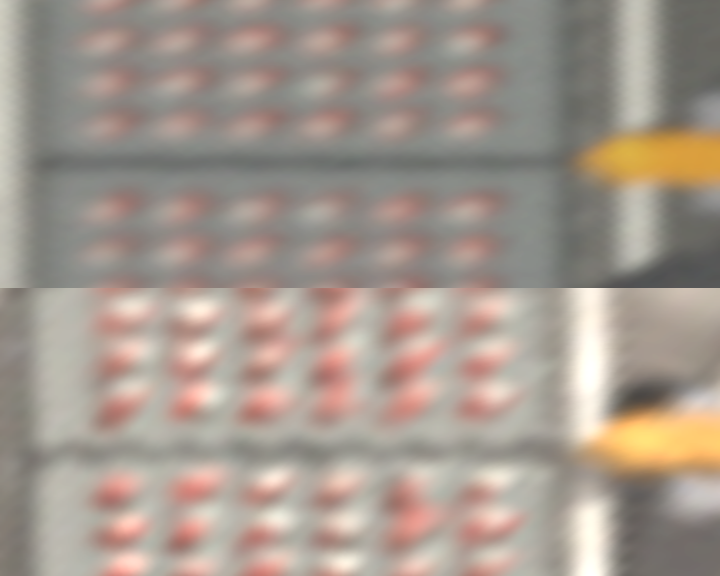

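The line meets the pointer in both views (rows 162 and 159 in the scene, about 453 and 450 in the side view), within about 2 mm. I'll hold a little longer to confirm it stays, then hand in.

Call:
{"api": "move_arm", "payload": {"fingers": [0,0,0,0,0,0,0,0,0,0], "travel": [[0,0,0],[0,0,0],[0,0,0],[0,0,0],[0,0,0],[0,0,0],[0,0,0],[0,0,0],[0,0,0],[0,0,0]], "dr": [[0,0,0],[0,0,0],[0,0,0],[0,0,0],[0,0,0],[0,0,0],[0,0,0],[0,0,0],[0,0,0],[0,0,0]]}}

```text
clock: 17.0
position: [395.4, 326.8, 403.7]
ee_rot: [-0.683, 0.73, 0.0, -0.0]
contact_force: [0.1, 0.5, -0.2]
gripper_width: 0.2
grasp_force: 0.0
```

```bash
python3 - <<'E'
from t import *
r=track(); print(r)
if all(abs(a[2]-121)<1.5 for a in r): print(arm.job_done())
E
```

```text
[('side', 17.0, 120.9, 0.81), ('scene', 17.05, 121.0, 0.86)]
the job is handed in; nothing more can be done
None
```

The shuttle is at rest with its middle line within about 2 mm of the pointer by camera; it held still for over 1 s with the hand clear, and I handed the job in at about 17 s (no verdict was returned).

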